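# Clear the flask and set the fallen reagent bottle back in its row

## Task

The square reagent bottle lying on the bench belongs in the row on the steel riser, in the one place where somebody has parked a stoppered conical flask. Clear the glass flask away into the shallow tray and leave it standing there, without dropping it; stand the fallen bottle up on the bench and let go of it, then take it again (between its neighbours there is only room for a hand coming straight down) and set it upright in the freed place, squarely in line with the others. Leave everything else where it stands.

Things in the scene. Friction and masses are not known exactly. Their poses are not given: they have to be found in the camera images.
- bottle_center (a point): Centre of the white square plastic bottle with black screw cap lying on the bench, 60 x 60 x 142 mm, 0.2 to 0.4 kg. x axis: along the bottle from base to cap (horizontal at the start, up when it stands); y, z: square to its flat sides. This point lies on the axis, 71 mm from the base: 30 mm above the bench while it lies, 71 mm above what it stands on.
- flask_center (a point): Centre of the stoppered conical flask (clear glass, black rubber stopper) standing on the riser in the bottle's place; 127 mm tall, 0.14 kg; on its axis, 63.5 mm above its underside; z up. Base 67 mm across, tapering to a neck 28 mm across from 80 to 108 mm above the underside; above it a rim 34 mm across (to 115 mm) and the stopper, 29 mm across.
- bottle_cap (a point): Middle of the same bottle's round black cap, on the axis 130 mm from the base; axes as above. Cap 40 mm across, 118 to 142 mm from the base; neck below it 38 mm across; sloping shoulder from 112 down to 99 mm; square 60 mm body with rounded edges from 0 to 100 mm.
- flask: The same flask, origin at the centre of its underside.
- riser: Stainless steel riser (low narrow shelf) fixed to the bench: 330 mm along its y, 84 mm deep along its x, flat top 70 mm above the bench, no lip. Origin under its centre at bench height. A row of four places, at y = -117, -39, +39, +117 mm, x = 0 (within 5 mm). Bottles stand in three, the flask in one of the two middle ones.
- tray: Shallow open grey plastic tray fixed to the bench, 240 mm (its x) by 160 mm (its y), wall 4 mm thick and 20 mm high, inner floor 5 mm above the bench. Origin under its centre. A beaker stands in its +x half; the -x half is empty.
- beaker_center (a point): Glass beaker standing in the tray, 53 mm across, 70 mm tall; point half-way up its axis. Leave it.
- bottle_a_center (a point): Upright square bottle like the lying one (60 x 60 x 142 mm) in the row, at the -y end of the riser; point half-way up. Leave it.
- bottle_b_center (a point): Upright square bottle like the lying one, in a middle place of the row beside the flask; point half-way up. Leave it.
- amber_center (a point): Round amber glass bottle with black cap, 62 mm across, 139 mm tall, in the row at the +y end of the riser; point half-way up. Leave it.
- dish_center (a point): Clear plastic petri dish, 92 mm across, 17 mm tall, on the bench; its centre. Leave it.
- tipbox_center (a point): Grey pipette-tip box with clear lid, 125 x 85 x 76 mm, on the bench; its centre. Leave it.

How it is judged:
By the outcome, as a careful person would: the job done as asked, in the order asked, and still so for the second after the job is handed in, with the robot touching nothing.
It also fails if it takes over 72 s, if anything falls off the work surface, if the arm or the gripper's body presses on something with over 40 N, if the wrist force passes 120 N, or if a joint passes its speed limit or range.

## Robot

A 7-joint arm with a two-finger parallel gripper is mounted at the origin on the work surface. World frame = base frame: x ahead of the robot, y to its left, z up, the work surface at z = 0. Lengths are in m, angles in rad, forces in N, time in s.
With the tool pointing down it reaches from about 0.425 to 0.95 m from the base axis. Payload 4.7 kg.
Tool frame: the origin (TCP) lies midway between the tips of the shut fingers; the grasp point (between the pads) lies 19 mm behind it; z points along the fingers, y is the line along which they close (so a half turn about z gives the same grasp; the last joint's range is limited). The gripper opens to 87 mm and grips with 3 to 60 N. Pads are 19 mm wide; open, the fingers measure 117 mm over their backs; the gripper's body (75 mm by 190 mm) begins 51 mm behind the grasp point.
Start: joints at [1.141, 0.469, -0.049, 1.532, 0.024, 1.141, -0.082], TCP at [0.263, -0.622, 0.223] pointing down, gripper open.
Joint ranges: [-2.59, 2.59], [-0.33, 1.99], [-1.39, 1.29], [0.1, 2.45], [-1.04, 4.18], [0.21, 1.99], [-2.66, 2.66]. Speed limits (rad/s): [2.57, 2.57, 3.14, 3.14, 3.14, 3.14, 3.14].

## Interface

Orientations are given as a 3x3 rotation matrix whose columns are the frame's x, y, z axes.
In Python, from bench import ctrl gives the robot as it stands.
- The arm moves only by the shell command python3 -m crank 'ROWS'. ROWS is JSON, one flat list of numbers, 7 for each row, row after row: the turn, a rotation vector about the tool's x, y, z in rad, then the shift along the tool's x, y, z in mm, then the closure in counts, from 0 (fully open) to 255 (shut). In form: [wx, wy, wz, x, y, z, jaw, wx, wy, wz, x, y, z, jaw, ...]. A call has exactly 5 rows; each row shifts and turns the commanded pose from where the row before left it, along the tool's axes as they then stand; what a row does not reach is not made up. A row lasts 1/12 s, in which the tool goes at most 41.7 mm and 7.16 degrees, less where a joint would pass 70% of its speed; a pose out of reach is approached as far as the arm can. A call with a gripper value outside its range is refused whole. The fingers move at their own pace and stop on an object; the grip force is fixed at half the most. Time passes only in rows, so rows that do not move let the fingers close, or fill a call up. It gives the time, the measured TCP pose, the force, the opening and the grip force at its end, in the units of the state.
- ctrl.get_obs(): the state, without advancing time (a new reading comes with each control period).
- ctrl.camera(name): name is "side" or "top"; returns a dict with "frame" (420x560x3 uint8, red, green, blue), "fovy" (degrees; the focal length in pixels is half the picture's height over the tangent of half this angle, whatever the lens; pixels are square), "cx", "cy" (the principal point, pixels), "world_from_camera" (4x4, takes a point from camera to world coordinates). Camera axes: x right, y up, looking along -z (the intrinsics and any distortion apply to the point x, -y, -z); pixel columns grow to the right and rows downward; lengths in m; the calibration is good to about 2 mm. A picture is of the moment at which its call begins. There is no depth.
- ctrl.close_job(): hands the job in; it is judged then, once.
The state is a dict: "clock": time; "q": joint angles; "joint_vel": joint speeds; "tau": joint torques, N m; "tcp_pos": TCP position; "tcp_rot": TCP orientation; "force": force on the tool from outside, world axes, zero at the start; "torque": the same for the moment, N m; "gripper_width": finger opening in m; "grasp_force": force on a finger pad.
Only numpy, scipy, OpenCV 4.12 (cv2) and the standard library are available. Lean on these libraries where they do the work, as an engineer would, in place of code of your own. Each camera call takes 0.05 s, during which the arm holds its last target. There are 200 camera calls.

## Working session

There is one attempt and no reset: what is moved stays moved. The work goes in short steps, Python scripts to look and compute and a shell command to move; the robot and the scene stay as the last step left them, time stands still between calls to the robot, and variables do not carry over. Pictures are saved under pics/ and viewed, at most 10 in all, crops included, and the job is handed in when it is done.

```bash
ls; mkdir -p pics
python3 - <<'E'
from bench import ctrl
import cv2,numpy as np
o=ctrl.get_obs();print({k:np.round(v,3).tolist() for k,v in o.items()})
for n in("side","top"):
    c=ctrl.camera(n);print(n,{k:(np.round(v,4).tolist() if k!='frame' else 0) for k,v in c.items()})
    cv2.imwrite(f"pics/{n}0.png",c["frame"][:,:,::-1])
E
```

```text
pics
{'clock': 0.0, 'q': [1.141, 0.469, -0.049, 1.534, 0.024, 1.141, -0.082], 'joint_vel': [0.001, -0.001, 0.001, 0.002, -0.0, 0.001, 0.001], 'tau': [0.001, -50.797, -0.08, -23.615, -0.061, 0.038, 0.0], 'tcp_pos': [0.263, -0.621, 0.221], 'tcp_rot': [[0.921, 0.39, -0.001], [0.39, -0.921, 0.002], [-0.0, -0.002, -1.0]], 'force': [0.045, 0.104, -0.095], 'torque': [-0.011, 0.038, -0.011], 'grasp_force': 0.0, 'gripper_width': 0.087}
side {'frame': 0, 'fovy': 55.7806, 'cx': 286.1049, 'cy': 213.6165, 'world_from_camera': [[-0.8649, 0.3204, -0.3863, 0.1529], [-0.5015, -0.5229, 0.6893, 0.6176], [0.0188, 0.7899, 0.6129, 0.6779], [0.0, 0.0, 0.0, 1.0]]}
top {'frame': 0, 'fovy': 50.4311, 'cx': 278.2373, 'cy': 214.8244, 'world_from_camera': [[0.0137, 0.9981, -0.0601, 0.4465], [-0.9998, 0.013, -0.0117, -0.0281], [-0.0109, 0.0603, 0.9981, 1.0747], [0.0, 0.0, 0.0, 1.0]]}
```

View pics/side0.png

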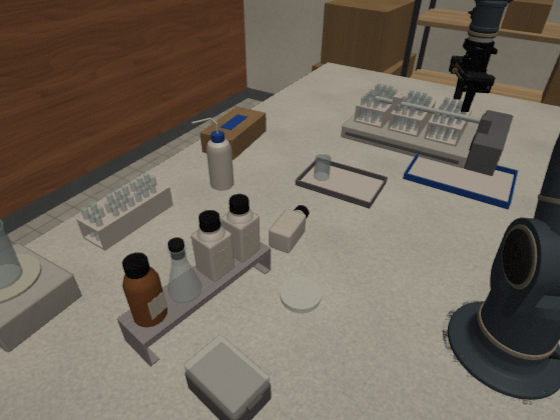

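View pics/top0.png

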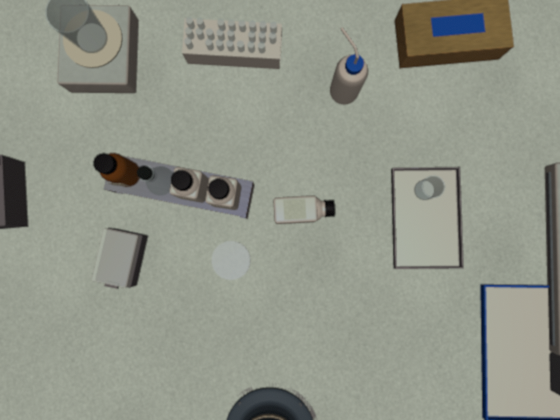

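Side view: the row from left to right is amber cap (136,266), flask stopper (177,246), bottle b (209,221) and bottle a (238,205). The lying bottle is at (288,230) with its cap at (301,213). The tray is at (341,182) with the beaker at (322,167). In the top view the lying bottle spans (274–335, 209), the tray spans (391–463, 167–269), and the flask stopper is at (145,173).

```bash
cat > h.py <<'E'
import numpy as np,cv2
from bench import ctrl
def ray(c,u,v):
    f=c["frame"].shape[0]/2/np.tan(np.radians(c["fovy"])/2)
    T=np.array(c["world_from_camera"]);d=T[:3,:3]@[(u-c["cx"])/f,-(v-c["cy"])/f,-1]
    return T[:3,3],d/np.linalg.norm(d)
def plane(c,u,v,z):
    o,d=ray(c,u,v);return o+d*(z-o[2])/d[2]
def tri(r1,r2):
    A=sum(np.eye(3)-np.outer(d,d) for o,d in(r1,r2));b=sum((np.eye(3)-np.outer(d,d))@o for o,d in(r1,r2))
    p=np.linalg.solve(A,b);return p,[round(1000*np.linalg.norm((np.eye(3)-np.outer(d,d))@(p-o)),1) for o,d in(r1,r2)]
def proj(c,p):
    f=c["frame"].shape[0]/2/np.tan(np.radians(c["fovy"])/2)
    T=np.array(c["world_from_camera"]);q=T[:3,:3].T@(np.array(p)-T[:3,3])
    return c["cx"]+f*q[0]/-q[2],c["cy"]-f*q[1]/-q[2]
def dark(c,box,t=50):
    x0,y0,x1,y1=box;m=(c["frame"][y0:y1,x0:x1].max(2)<t).astype(np.uint8)
    n,l,s,ce=cv2.connectedComponentsWithStats(m)
    return [(s[i,4],np.round(ce[i]+[x0,y0],1).tolist(),(s[i,:4]+[x0,y0,0,0]).tolist()) for i in range(1,n) if s[i,4]>15]
E
python3 - <<'E'
from h import *
T=ctrl.camera("top");S=ctrl.camera("side")
print("top",dark(T,(85,145,345,225)));print("side",dark(S,(110,190,320,300)))
a=cv2.resize(T["frame"][140:280,90:350],None,fx=3,fy=3,interpolation=2)[:,:780]
cv2.imwrite("pics/c1.png",a[:,:,::-1])
b=cv2.resize(S["frame"][180:370,115:335],None,fx=3,fy=3,interpolation=2)
cv2.imwrite("pics/c2.png",b[:,:,::-1])
E
```

```text
top [(np.int32(368), [105.2, 163.5], [94, 154, 23, 21]), (np.int32(303), [138.1, 170.9], [125, 159, 27, 23]), (np.int32(320), [181.4, 180.0], [171, 171, 22, 19]), (np.int32(306), [218.7, 188.7], [209, 179, 20, 20]), (np.int32(122), [329.4, 208.0], [325, 201, 10, 15])]
side [(np.int32(327), [238.6, 203.9], [229, 194, 20, 20]), (np.int32(64), [302.6, 209.5], [295, 206, 14, 11]), (np.int32(381), [209.1, 221.0], [199, 211, 22, 21]), (np.int32(187), [175.7, 244.8], [168, 238, 16, 15]), (np.int32(551), [135.7, 265.6], [123, 253, 27, 26])]
```

View pics/c1.png

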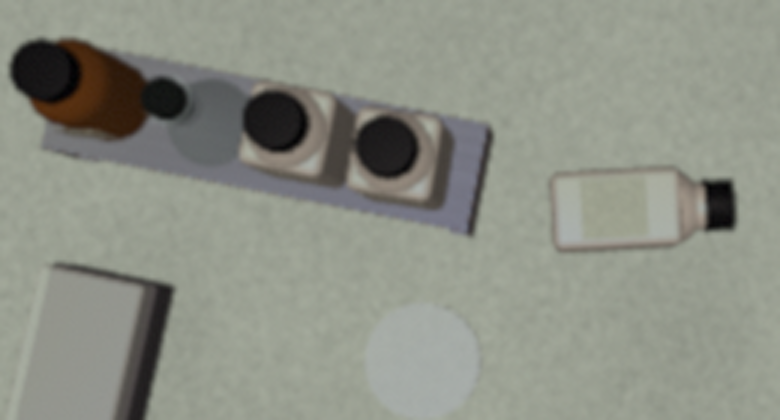

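View pics/c2.png

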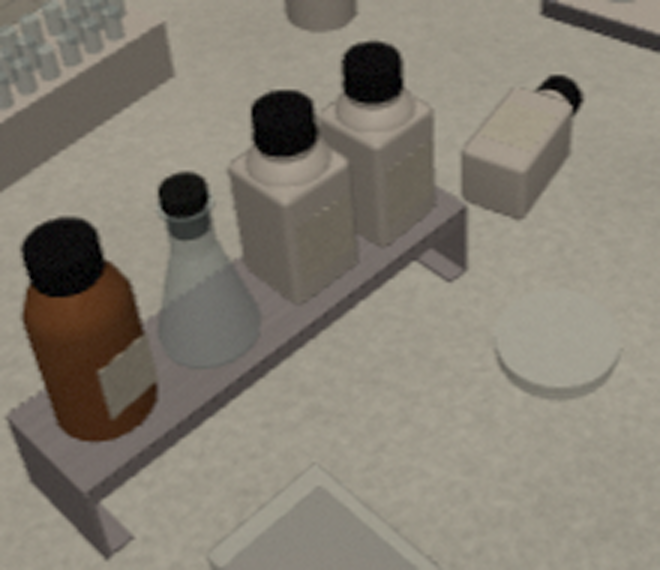

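The crops show these points (3× scale): the riser's right end corners at (492,128) and (472,234), and its left corner at (42,148). The cap tops are amber (45,70), stopper (166,98), b (275,121) and a (387,147). The lying bottle's body runs from x=552 to 680 and its cap centre is at (720,205).

Run:
```python
from h import *
T=ctrl.camera("top");S=ctrl.camera("side")
P=lambda x,y,z:plane(T,90+x/3,140+y/3,z)
Q=lambda x,y,z:plane(S,115+x/3,180+y/3,z)
np.set_printoptions(precision=4,suppress=True)
for n,t,s,z in[("amber",(45,70),(61,238),.209),("stopper",(166,97),(183,186),.197),("b",(275,120),(284,109),.212),("a",(387,146),(372,60),.212)]:
    print(n,P(*t,z),Q(*s,z),tri(ray(T,90+t[0]/3,140+t[1]/3),ray(S,115+s[0]/3,180+s[1]/3)))
for n,t in[("rt",(492,128)),("rb",(472,234)),("lb",(42,148))]: print("riser",n,P(*t,.07))
for s in[(10,415),(88,492),(467,207)]: print("riser side",Q(*s,.07))
for s in[(552,174),(556,250),(676,168),(680,244)]: print("lying top",P(*s,.058))
print("cap left/right edge mid z.05,.03",P(705,205,.05),P(735,205,.03))
print("lying side top edge",[Q(*s,.06) for s in[(463,150),(525,172),(517,90),(572,113)]])
for uv in[(391.5,168),(460,167.5),(463,268),(393,269)]: print("tray",plane(T,*uv,.02))
# white body mask of lying bottle
f=T["frame"].astype(int);print(f[209,270:340,:].tolist()[::6])
```

```text
amber [0.5957 0.3242 0.209 ] [0.6    0.3286 0.209 ] (array([0.5982, 0.3267, 0.2076]), [np.float64(2.8), np.float64(2.8)])
stopper [0.5807 0.2478 0.197 ] [0.583  0.2522 0.197 ] (array([0.5828, 0.2498, 0.1947]), [np.float64(2.1), np.float64(2.1)])
b [0.5641 0.1714 0.212 ] [0.5654 0.1764 0.212 ] (array([0.5661, 0.1731, 0.2091]), [np.float64(1.8), np.float64(1.8)])
a [0.548  0.0981 0.212 ] [0.549  0.1046 0.212 ] (array([0.5503, 0.0997, 0.2082]), [np.float64(2.0), np.float64(2.0)])
riser rt [0.5794 0.0396 0.07  ]
riser rb [0.499  0.0533 0.07  ]
riser lb [0.56   0.3808 0.07  ]
riser side [0.6421 0.369  0.07  ]
riser side [0.5609 0.3838 0.07  ]
riser side [0.5007 0.064  0.07  ]
lying top [ 0.5462 -0.006   0.058 ]
lying top [ 0.4882 -0.0098  0.058 ]
lying top [ 0.552  -0.1005  0.058 ]
lying top [ 0.4941 -0.104   0.058 ]
cap left/right edge mid z.05,.03 [ 0.5246 -0.1235  0.05  ] [ 0.5264 -0.1488  0.03  ]
lying side top edge [array([ 0.5445, -0.0003,  0.06  ]), array([ 0.4887, -0.003 ,  0.06  ]), array([ 0.5473, -0.0919,  0.06  ]), array([ 0.4921, -0.0885,  0.06  ])]
tray [ 0.6251 -0.2836  0.02  ]
tray [ 0.6282 -0.4458  0.02  ]
tray [ 0.3909 -0.4502  0.02  ]
tray [ 0.3863 -0.2867  0.02  ]
[[160, 165, 151], [165, 167, 159], [169, 175, 165], [157, 161, 143], [155, 158, 141], [154, 158, 140], [167, 172, 161], [170, 175, 164], [156, 145, 133], [149, 153, 147], [29, 27, 27], [149, 155, 141]]
```

```bash
cat >> h.py <<'E'
from scipy.spatial.transform import Rotation as Ro
def down(a): # tool down with tool y at world angle a (deg)
    c,s=np.cos(np.radians(a)),np.sin(np.radians(a));return np.array([[-s,c,0],[c,s,0],[0,0,-1.]])
def go(p,R=None):
    o=ctrl.get_obs();A=np.array(o["tcp_rot"]);np.set_printoptions(precision=4,suppress=True)
    print("t",round(o["clock"],2),"tcp",np.array(o["tcp_pos"]),"w",o["gripper_width"],"F",np.array(o["force"]))
    print("shift mm",1000*A.T@(np.array(p)-o["tcp_pos"]), "rotvec",None if R is None else Ro.from_matrix(A.T@R).as_rotvec())
E
python3 -m crank '[0,0,-0.11,0,0,-12,0, 0,0,-0.11,0,0,-12,0, 0,0,-0.11,0,0,-12,0, 0,0,-0.11,0,0,-12,0, 0,0,-0.11,0,0,-12,0]'
python3 -m crank '[0,0,-0.11,0,0,-10,0, 0,0,-0.11,0,0,-10,0, 0,0,-0.11,0,0,0,0, 0,0,-0.11,0,0,0,0, 0,0,0,0,0,0,0]'
python3 -c "
from h import *
go([.582,.2505,.30],down(-10.3)); print(ctrl.get_obs()['q'])"
```

```text
clock: 0.72
tcp_pos: [0.2633, -0.6214, 0.2831]
tcp_rot: [[0.577, 0.817, -0.0], [0.817, -0.577, 0.0], [0.0, -0.0, -1.0]]
force: [0.3, 0.4, -0.4]
gripper_width: 0.0869
grasp_force: 0.0
clock: 1.13
tcp_pos: [0.2633, -0.6216, 0.3027]
tcp_rot: [[0.177, 0.984, 0.0], [0.984, -0.177, -0.0], [-0.0, 0.0, -1.0]]
force: [0.6, -0.7, -0.1]
gripper_width: 0.0868
grasp_force: 0.0
t 1.13 tcp [ 0.2633 -0.6216  0.3027] w 0.08677146462490554 F [ 0.6039 -0.6741 -0.1393]
shift mm [914.759  159.0158   2.6873] rotvec [0.0004 0.0001 0.0015]
[ 1.2778  0.4312 -0.2499  1.4176  0.1071  1.3058  0.8435]
```

```bash
python3 -m crank '[0,0,0,36,6,0,0, 0,0,0,37,6,0,0, 0,0,0,37,6,0,0, 0,0,0,37,6,0,0, 0,0,0,37,6,0,0]' >/dev/null
python3 -m crank '[0,0,0,37,6,0,0, 0,0,0,37,6,0,0, 0,0,0,37,6,0,0, 0,0,0,37,6,0,0, 0,0,0,37,6,0,0]' >/dev/null
python3 -m crank '[0,0,0,37,6,0,0, 0,0,0,37,6,0,0, 0,0,0,37,6,0,0, 0,0,0,37,6,0,0, 0,0,0,37,6,0,0]' >/dev/null
python3 -m crank '[0,0,0,37,7,0,0, 0,0,0,37,7,0,0, 0,0,0,37,7,0,0, 0,0,0,37,7,0,0, 0,0,0,37,7,0,0]' >/dev/null
python3 -m crank '[0,0,0,36,7,0,0, 0,0,0,36,7,0,0, 0,0,0,36,7,0,0, 0,0,0,30,7,0,0, 0,0,0,0,0,0,0]'
python3 - <<'E'
from h import *
go([.582,.2505,.30],down(-10.3)); print(ctrl.get_obs()['q'])
a=[ctrl.camera(n) for n in("top","side")]
for c in a: print(proj(c,ctrl.get_obs()['tcp_pos']))
im=np.hstack([cv2.resize(a[0]["frame"][110:260,60:240],(400,333)),cv2.resize(a[1]["frame"][150:350,90:270],(400,444))[:333]])
cv2.imwrite("pics/p5.png",im[:,:,::-1])
E
```

```text
clock: 3.22
tcp_pos: [0.5707, 0.2211, 0.302]
tcp_rot: [[0.174, 0.985, -0.001], [0.985, -0.174, 0.006], [0.005, -0.002, -1.0]]
force: [-1.0, 1.3, -0.1]
gripper_width: 0.0869
grasp_force: 0.0
t 3.22 tcp [0.5707 0.2211 0.302 ] w 0.08693562810465809 F [-0.9749  1.2587 -0.1371]
shift mm [30.8982  5.9958  2.1456] rotvec [-0.0019 -0.0054  0.0049]
[ 0.1265  0.4086 -0.7769  1.5544  0.2882  1.2963 -0.8619]
(np.float64(145.21716503539128), np.float64(168.99110671142677))
(np.float64(187.39468680935693), np.float64(185.61835232391272))
```

View pics/p5.png

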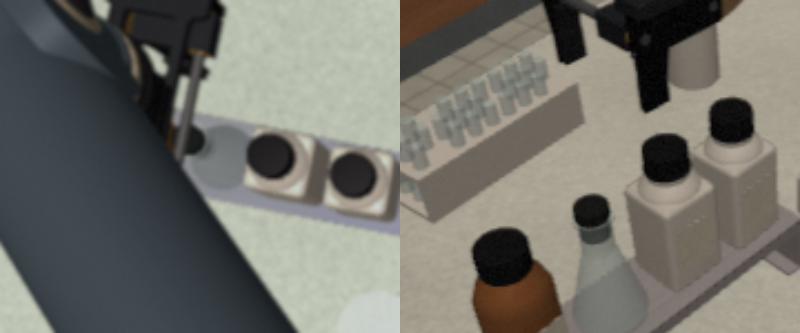

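Side panel: the fingertips at (570,62) and (650,108) are short of the flask stopper at (591,210), as the numbers say. I'll close the gap, straddle the stopper and look again.

```bash
python3 -m crank '[0,0,0,20,4,0,0, 0,0,0,11,2,0,0, 0,0,0,0,0,20,0, 0,0,0,0,0,20,0, 0,0,0,0,0,20,0]' >/dev/null
python3 -m crank '[0,0,0,0,0,20,0, 0,0,0,0,0,20,0, 0,0,0,0,0,20,0, 0,0,0,0,0,0,0, 0,0,0,0,0,0,0]'
python3 - <<'E'
from h import *
go([.582,.2505,.147],down(-10.3))
a=[ctrl.camera(n) for n in("top","side")]
o=ctrl.get_obs()
for c in a: print(proj(c,o['tcp_pos']))
R=np.array(o["tcp_rot"]);c=a[1]
print([np.round(proj(c,np.array(o["tcp_pos"])+R@[0,s*.0435,0])) for s in(-1,1)],proj(c,[.582,.2505,.197]))
im=np.hstack([cv2.resize(a[1]["frame"][190:320,110:240],(600,600),interpolation=2)])
cv2.imwrite("pics/p6.png",im[:,:,::-1])
E
```

```text
clock: 4.15
tcp_pos: [0.5821, 0.242, 0.1821]
tcp_rot: [[0.181, 0.984, -0.002], [0.984, -0.181, -0.001], [-0.002, -0.001, -1.0]]
force: [-1.1, 0.6, 0.9]
gripper_width: 0.0871
grasp_force: 0.0
t 4.15 tcp [0.5821 0.242  0.1821] w 0.08711497314796814 F [-1.113   0.6296  0.8879]
shift mm [ 8.3749 -1.6093 35.0765] rotvec [-0.0013  0.0016 -0.0021]
(np.float64(149.51090851804338), np.float64(172.13050553741675))
(np.float64(180.3435660166526), np.float64(244.45992964545493))
[array([196., 255.]), array([166., 234.])] (np.float64(177.08232171212205), np.float64(241.64032709764393))
```

View pics/p6.png

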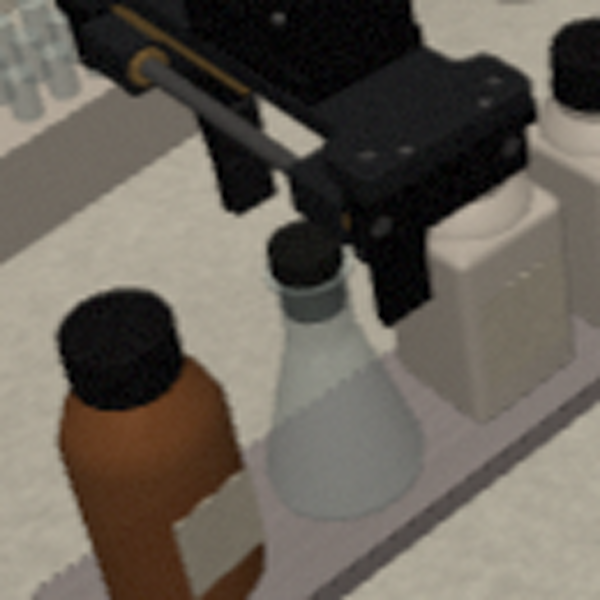

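The side view shows the open fingers straddling just short of the stopper, with tips at (245,205) and (400,318) and the stopper at (304,240). The robot's own projection agrees within about 1 px. I'll shift 10 mm along the row, descend and grip the neck.

```bash
python3 -m crank '[0,0,0,5,-1,0,0, 0,0,0,5,0,0,0, 0,0,0,0,0,0,0, 0,0,0,0,0,12,0, 0,0,0,0,0,12,0]' 
python3 -m crank '[0,0,0,0,0,12,0, 0,0,0,0,0,0,0, 0,0,0,0,0,0,60, 0,0,0,0,0,0,90, 0,0,0,0,0,0,120]'
python3 -m crank '[0,0,0,0,0,0,140, 0,0,0,0,0,0,160, 0,0,0,0,0,0,180, 0,0,0,0,0,0,210, 0,0,0,0,0,0,210]'
```

```text
clock: 4.67
tcp_pos: [0.5836, 0.2538, 0.1585]
tcp_rot: [[0.179, 0.984, 0.002], [0.984, -0.179, 0.001], [0.001, 0.002, -1.0]]
force: [-0.3, -0.3, -0.5]
gripper_width: 0.0866
grasp_force: 0.0
clock: 5.08
tcp_pos: [0.5835, 0.2536, 0.1469]
tcp_rot: [[0.179, 0.984, 0.001], [0.984, -0.179, 0.0], [0.001, 0.001, -1.0]]
force: [-0.5, 0.1, -0.2]
gripper_width: 0.0741
grasp_force: 0.0
clock: 5.5
tcp_pos: [0.5833, 0.2534, 0.1467]
tcp_rot: [[0.179, 0.984, 0.0], [0.984, -0.179, -0.0], [0.0, 0.0, -1.0]]
force: [-1.3, -0.6, 0.0]
gripper_width: 0.0414
grasp_force: 0.0
```

```bash
python3 -m crank '[0,0,0,0,0,0,255, 0,0,0,0,0,0,255, 0,0,0,0,0,0,255, 0,0,0,0,0,0,255, 0,0,0,0,0,0,255]'
python3 -m crank '[0,0,0,0,0,-4,255, 0,0,0,0,0,-12,255, 0,0,0,0,0,-20,255, 0,0,0,0,0,-30,255, 0,0,0,0,0,-30,255]'
python3 -m crank '[0,0,0,0,0,-30,255, 0,0,0,0,0,-25,255, 0,0,0,0,0,-10,255, 0,0,0,0,0,0,255, 0,0,0,0,0,0,255]'
python3 -c "
from h import *
go([.447,-.365,.28])"
```

```text
clock: 5.92
tcp_pos: [0.5831, 0.2536, 0.1469]
tcp_rot: [[0.179, 0.984, 0.0], [0.984, -0.179, 0.0], [0.0, 0.0, -1.0]]
force: [-1.3, 1.2, 2.8]
gripper_width: 0.0309
grasp_force: 37.4
clock: 6.33
tcp_pos: [0.5828, 0.2529, 0.2434]
tcp_rot: [[0.179, 0.984, -0.002], [0.984, -0.179, -0.001], [-0.001, -0.001, -1.0]]
force: [0.7, -0.8, -1.6]
gripper_width: 0.0312
grasp_force: 36.8
clock: 6.75
tcp_pos: [0.583, 0.253, 0.307]
tcp_rot: [[0.179, 0.984, -0.0], [0.984, -0.179, -0.001], [-0.001, -0.0, -1.0]]
force: [-0.1, 0.1, -2.4]
gripper_width: 0.0308
grasp_force: 36.7
t 6.75 tcp [0.583 0.253 0.307] w 0.03084943992221267 F [-0.1102  0.0581 -2.37  ]
shift mm [-632.3254  -23.0278   27.4973] rotvec None
```

```bash
python3 -m crank '[0,0,0,-15,0,0,255, 0,0,0,-25,0,0,255, 0,0,0,-35,-1,0,255, 0,0,0,-37,-1,0,255, 0,0,0,-37,-1,0,255]' >/dev/null
python3 -m crank '[0,0,0,-37,-2,0,255, 0,0,0,-37,-2,0,255, 0,0,0,-37,-2,0,255, 0,0,0,-37,-2,0,255, 0,0,0,-37,-2,0,255]' >/dev/null
python3 -m crank '[0,0,0,-37,-2,0,255, 0,0,0,-37,-2,0,255, 0,0,0,-37,-2,0,255, 0,0,0,-37,-2,0,255, 0,0,0,-37,-2,0,255]' >/dev/null
python3 -m crank '[0,0,0,-35,-1,5,255, 0,0,0,-30,0,10,255, 0,0,0,-24,0,20,255, 0,0,0,-10,0,20,255, 0,0,0,0,0,20,255]'
python3 -m crank '[0,0,0,0,0,20,255, 0,0,0,0,0,20,255, 0,0,0,0,0,10,255, 0,0,0,0,0,0,255, 0,0,0,0,0,0,255]'
python3 - <<'E'
from h import *
go([.447,-.365,.082])
c=ctrl.camera("side");cv2.imwrite("pics/p7.png",cv2.resize(c["frame"][100:230,250:430],(720,520))[:,:,::-1])
E
```

```text
clock: 8.42
tcp_pos: [0.4458, -0.3538, 0.2288]
tcp_rot: [[0.185, 0.983, -0.004], [0.983, -0.185, 0.001], [0.001, -0.004, -1.0]]
force: [0.2, -0.2, -1.8]
gripper_width: 0.0309
grasp_force: 36.2
clock: 8.83
tcp_pos: [0.4484, -0.35, 0.1815]
tcp_rot: [[0.179, 0.984, -0.002], [0.984, -0.179, 0.002], [0.001, -0.002, -1.0]]
force: [0.8, 0.9, -1.9]
gripper_width: 0.0311
grasp_force: 36.4
t 8.83 tcp [ 0.4484 -0.35    0.1815] w 0.031137649620347794 F [ 0.783   0.872  -1.9127]
shift mm [-15.1507   1.5308  99.523 ] rotvec None
```

View pics/p7.png

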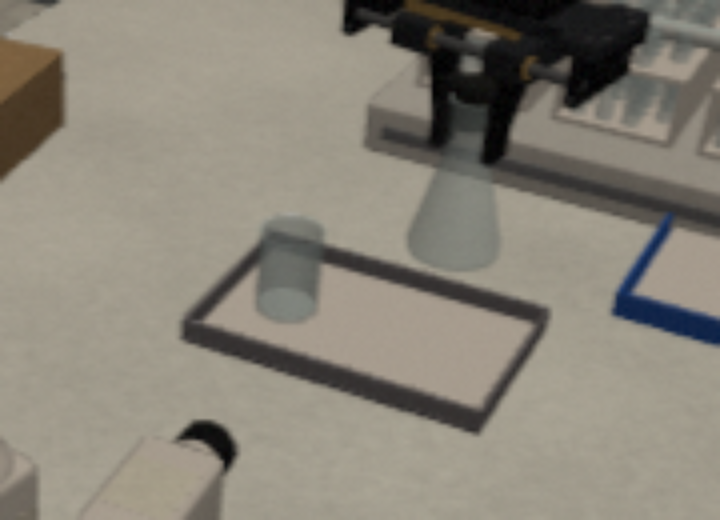

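The flask hangs upright in the gripper above the tray's empty half, with its base at (453,245) in the crop, and the beaker is clear at (290,270). Lowering it now.

```bash
python3 -m crank '[0,0,0,-12,1,10,255, 0,0,0,0,0,20,255, 0,0,0,0,0,20,255, 0,0,0,0,0,20,255, 0,0,0,0,0,12,255]'
python3 -m crank '[0,0,0,0,0,8,255, 0,0,0,0,0,4,255, 0,0,0,0,0,2,255, 0,0,0,0,0,1,255, 0,0,0,0,0,0,255]'
```

```text
clock: 9.3
tcp_pos: [0.447, -0.3633, 0.099]
tcp_rot: [[0.18, 0.984, -0.001], [0.984, -0.18, 0.0], [-0.0, -0.001, -1.0]]
force: [-0.3, 0.5, -1.2]
gripper_width: 0.0312
grasp_force: 36.1
clock: 9.72
tcp_pos: [0.4484, -0.3627, 0.0863]
tcp_rot: [[0.179, 0.984, 0.001], [0.984, -0.179, -0.001], [-0.001, 0.001, -1.0]]
force: [0.1, 0.7, -1.6]
gripper_width: 0.0308
grasp_force: 36.1
```

```bash
python3 -m crank '[0,0,0,0,0,2,255, 0,0,0,0,0,1,255, 0,0,0,0,0,1,255, 0,0,0,0,0,0,255, 0,0,0,0,0,0,255]'
```

```text
clock: 10.13
tcp_pos: [0.4478, -0.3624, 0.0816]
tcp_rot: [[0.179, 0.984, 0.0], [0.984, -0.179, -0.0], [-0.0, 0.0, -1.0]]
force: [0.6, 0.6, -1.3]
gripper_width: 0.031
grasp_force: 36.1
```

```bash
python3 -m crank '[0,0,0,0,0,1,255, 0,0,0,0,0,0,255, 0,0,0,0,0,0.5,255, 0,0,0,0,0,0,255, 0,0,0,0,0,0,255]'
```

```text
clock: 10.55
tcp_pos: [0.448, -0.3628, 0.0808]
tcp_rot: [[0.179, 0.984, 0.0], [0.984, -0.179, -0.001], [-0.001, 0.001, -1.0]]
force: [-1.8, -0.2, 5.2]
gripper_width: 0.0312
grasp_force: 37.1
```

Contact. Open slowly and rise.

```bash
python3 -m crank '[0,0,0,0,0,0,200, 0,0,0,0,0,0,150, 0,0,0,0,0,0,100, 0,0,0,0,0,0,50, 0,0,0,0,0,0,0]'
python3 -m crank '[0,0,0,0,0,0,0, 0,0,0,0,0,0,0, 0,0,0,0,0,-10,0, 0,0,0,0,0,-25,0, 0,0,0,0,0,-35,0]'
python3 -m crank '[0,0,0,0,0,-35,0, 0,0,0,0,0,-35,0, 0,0,0,0,0,-10,0, 0,0,0,0,0,0,0, 0,0,0,0,0,0,0]'
python3 - <<'E'
from h import *
go([.521,-.08,.2],down(2.5)); print(ctrl.get_obs()['q'])
T=ctrl.camera("top")
b=T["frame"][185:235,262:345]
print(dark(T,(315,195,345,225)))
cv2.imwrite("pics/p8.png",np.vstack([cv2.resize(b,(664,400),interpolation=2),cv2.resize(T["frame"][150:180,380:463],(664,10)) ])[:,:,::-1])
S=ctrl.camera("side");cv2.imwrite("pics/p8.png",np.hstack([cv2.resize(b,(498,300),interpolation=2),cv2.resize(S["frame"][120:220,290:390],(300,300))])[:,:,::-1])
E
```

```text
clock: 10.97
tcp_pos: [0.4478, -0.362, 0.0798]
tcp_rot: [[0.179, 0.984, 0.0], [0.984, -0.179, 0.0], [0.0, -0.0, -1.0]]
force: [-0.3, -0.4, -0.9]
gripper_width: 0.0481
grasp_force: 0.0
clock: 11.38
tcp_pos: [0.4461, -0.3612, 0.1489]
tcp_rot: [[0.179, 0.984, -0.004], [0.984, -0.179, 0.004], [0.003, -0.005, -1.0]]
force: [0.0, -1.7, -0.0]
gripper_width: 0.0811
grasp_force: 0.0
clock: 11.8
tcp_pos: [0.4475, -0.3623, 0.2303]
tcp_rot: [[0.179, 0.984, 0.0], [0.984, -0.179, -0.001], [-0.001, 0.0, -1.0]]
force: [-0.5, -0.3, 0.3]
gripper_width: 0.0869
grasp_force: 0.0
t 11.8 tcp [ 0.4475 -0.3623  0.2303] w 0.08689381438125429 F [-0.4781 -0.3394  0.2601]
shift mm [290.8641  21.6993  30.1216] rotvec [ 0.0003  0.0007 -0.2237]
[ 1.0195  0.3483 -0.5276  1.7432  0.1944  1.1015  0.2496]
[(np.int32(123), [329.5, 208.0], [325, 201, 10, 15])]
```

View pics/p8.png

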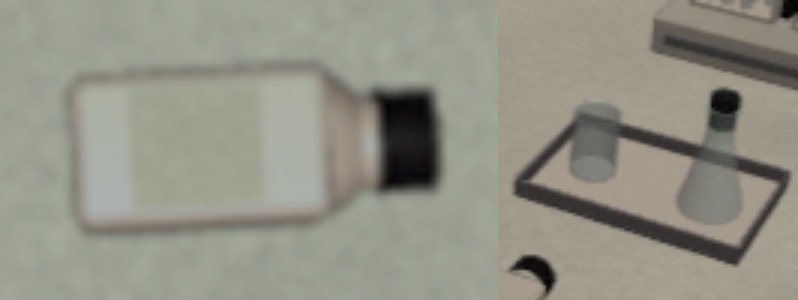

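The flask stands upright in the tray's empty half at (712,190). The bottle lies along about 3° off world −y, with its base at x=78 and cap end at x=437 in the crop. Next I'll turn the hand square to it and tilt it 40°.

```bash
python3 -m crank '[0,0,-0.116,20,0,0,0, 0,0,-0.116,25,0,0,0, 0,0.1,0,0,0,-10,0, 0,0.1,0,0,0,-10,0, 0,0.1,0,0,0,0,0]' 
python3 -m crank '[0,0.1,0,0,0,0,0, 0,0.1,0,0,0,0,0, 0,0.1,0,0,0,0,0, 0,0.098,0,0,0,0,0, 0,0,0,0,0,0,0]'
cat >> h.py <<'E'
u=np.array([.0523,-.9986,0]);Y=np.array([.9986,.0523,0]);Z=np.array([0,0,1.])
def tilt(t):
    d=-u*np.sin(np.radians(t))-Z*np.cos(np.radians(t));return np.stack([np.cross(Y,d),Y,d],1)
E
python3 -c "
from h import *
go([.5254,-.162,.109],tilt(40)); go([.5214,-.0848,.017]);print(ctrl.get_obs()['q'])"
```

```text
clock: 12.32
tcp_pos: [0.4536, -0.3179, 0.2509]
tcp_rot: [[-0.052, 0.999, -0.015], [0.953, 0.054, 0.299], [0.299, 0.001, -0.954]]
force: [0.2, -0.4, -0.4]
gripper_width: 0.0872
grasp_force: 0.0
clock: 12.73
tcp_pos: [0.4506, -0.322, 0.2441]
tcp_rot: [[-0.031, 0.999, -0.035], [0.761, 0.046, 0.648], [0.649, -0.007, -0.761]]
force: [-1.1, -0.9, -2.2]
gripper_width: 0.0871
grasp_force: 0.0
t 12.73 tcp [ 0.4506 -0.322   0.2441] w 0.08711461509660523 F [-1.0712 -0.8953 -2.2479]
shift mm [ 31.7704  83.0421 203.7641] rotvec [-0.0012 -0.0076 -0.0092]
t 12.73 tcp [ 0.4506 -0.322   0.2441] w 0.08711461509660523 F [-1.0712 -0.8953 -2.2479]
shift mm [ 30.9389  83.2273 323.9269] rotvec None
[ 1.1989  0.6363 -0.64    1.497  -0.1896  1.5569  0.6647]
```

```bash
python3 -m crank '[0,0,0,8,20,10,0, 0,0,0,8,20,25,0, 0,0,0,8,20,30,0, 0,0,0,8,20,30,0, 0,0,0,0,3,35,0]' >/dev/null
python3 -m crank '[0,0,0,0,0,35,0, 0,0,0,0,0,25,0, 0,0,0,0,0,14,0, 0,0,0,0,0,0,0, 0,0,0,0,0,0,0]'
python3 - <<'E'
from h import *
go([.5214,-.0848,.017],tilt(40))
o=ctrl.get_obs();S=ctrl.camera("side");R=np.array(o["tcp_rot"])
print([np.round((np.array(proj(S,np.array(o["tcp_pos"])+R@[0,s*.0435,0]))-[240,160])*4) for s in(-1,1)])
cv2.imwrite("pics/p9.png",cv2.resize(S["frame"][160:260,240:370],(520,400),interpolation=2)[:,:,::-1])
E
```

```text
clock: 13.57
tcp_pos: [0.5272, -0.1578, 0.114]
tcp_rot: [[-0.041, 0.999, -0.036], [0.765, 0.054, 0.642], [0.643, -0.001, -0.766]]
force: [0.1, -0.0, 1.5]
gripper_width: 0.0872
grasp_force: 0.0
t 13.57 tcp [ 0.5272 -0.1578  0.114 ] w 0.08715119918761201 F [ 0.1073 -0.0348  1.4728]
shift mm [ -6.2236  -1.7808 121.4081] rotvec [-0.0019  0.0004  0.0008]
[array([331., 109.]), array([209.,  73.])]
```

View pics/p9.png

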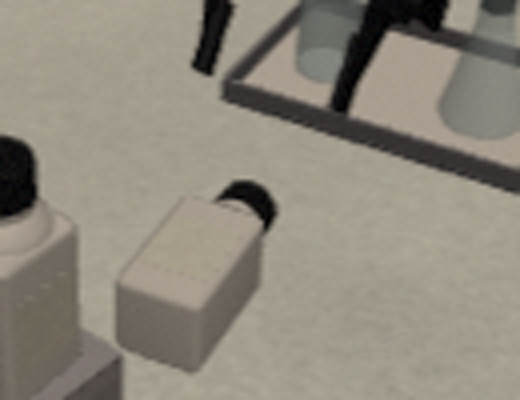

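Fingertips are at (205,70) and (340,108), matching the projection, and the bottle's cap is at (250,205) directly along the approach. Going in.

```bash
python3 -m crank '[0,0,0,-6,-2,10,0, 0,0,0,0,0,25,0, 0,0,0,0,0,25,0, 0,0,0,0,0,20,0, 0,0,0,0,0,0,0]'
python3 -m crank '[0,0,0,0,0,15,0, 0,0,0,0,0,15,0, 0,0,0,0,0,11,0, 0,0,0,0,0,0,0, 0,0,0,0,0,0,0]'
python3 -c "
from h import *
go([.5214,-.0848,.017],tilt(40))"
```

```text
clock: 14.03
tcp_pos: [0.5211, -0.1098, 0.0472]
tcp_rot: [[-0.04, 0.998, -0.039], [0.763, 0.055, 0.644], [0.645, -0.004, -0.764]]
force: [-1.4, 0.2, 0.1]
gripper_width: 0.087
grasp_force: 0.0
clock: 14.45
tcp_pos: [0.5223, -0.0867, 0.018]
tcp_rot: [[-0.04, 0.999, -0.033], [0.765, 0.051, 0.642], [0.642, 0.0, -0.766]]
force: [-0.3, -0.2, -0.5]
gripper_width: 0.0871
grasp_force: 0.0
t 14.45 tcp [ 0.5223 -0.0867  0.018 ] w 0.08709009792457094 F [-0.3483 -0.2386 -0.4862]
shift mm [ 0.855  -0.8498  1.9687] rotvec [ 0.0008  0.0006 -0.0004]
```

```bash
python3 -m crank '[0,0,0,0,0,0,40, 0,0,0,0,0,0,60, 0,0,0,0,0,0,70, 0,0,0,0,0,0,80, 0,0,0,0,0,0,90]'
python3 -m crank '[0,0,0,0,0,0,120, 0,0,0,0,0,0,160, 0,0,0,0,0,0,200, 0,0,0,0,0,0,255, 0,0,0,0,0,0,255]'
```

```text
clock: 14.87
tcp_pos: [0.5227, -0.0866, 0.018]
tcp_rot: [[-0.04, 0.999, -0.032], [0.766, 0.051, 0.641], [0.642, 0.001, -0.767]]
force: [1.3, -0.7, 0.6]
gripper_width: 0.0622
grasp_force: 0.6
clock: 15.28
tcp_pos: [0.5228, -0.0866, 0.018]
tcp_rot: [[-0.04, 0.999, -0.032], [0.766, 0.051, 0.641], [0.642, 0.001, -0.767]]
force: [2.7, -1.7, 4.1]
gripper_width: 0.0603
grasp_force: 30.0
```

```bash
python3 -m crank '[0,0,0,3,0,-4,255, 0,0,0,10,0,-12,255, 0,0,0,16,0,-19,255, 0,0,0,16,0,-19,255, 0,0,0,16,0,-19,255]'
python3 -m crank '[0,0,0,16,0,-19,255, 0,0,0,16,0,-19,255, 0,0,0,0,0,0,255, 0,0,0,-10,0,-8,255, 0,0,0,-19,0,-16,255]'
python3 -m crank '[0,0,0,-19,0,-16,255, 0,0,0,-19,0,-16,255, 0,0,0,-10,0,-8,255, 0,0,0,0,0,0,255, 0,0,0,0,0,0,255]'
```

```text
clock: 15.7
tcp_pos: [0.5208, -0.0854, 0.1143]
tcp_rot: [[-0.04, 0.999, -0.036], [0.765, 0.054, 0.642], [0.643, -0.002, -0.766]]
force: [1.3, -0.2, -3.1]
gripper_width: 0.0599
grasp_force: 30.0
clock: 16.12
tcp_pos: [0.5221, -0.121, 0.1624]
tcp_rot: [[-0.044, 0.998, -0.04], [0.764, 0.059, 0.642], [0.644, -0.002, -0.765]]
force: [0.4, 0.1, -3.0]
gripper_width: 0.0596
grasp_force: 30.0
clock: 16.53
tcp_pos: [0.5264, -0.1862, 0.161]
tcp_rot: [[-0.038, 0.999, -0.034], [0.764, 0.051, 0.643], [0.644, -0.002, -0.765]]
force: [-0.1, 1.8, -1.3]
gripper_width: 0.0596
grasp_force: 30.0
```

```bash
python3 -m crank '[0,-0.06,0,0,0,0,255, 0,-0.1,0,0,0,0,255, 0,-0.11,0,0,0,0,255, 0,-0.11,0,0,0,0,255, 0,-0.11,0,0,0,0,255]'
python3 -m crank '[0,-0.11,0,0,0,0,255, 0,-0.11,0,0,0,0,255, 0,-0.11,0,0,0,0,255, 0,-0.11,0,0,0,0,255, 0,-0.11,0,0,0,0,255]'
python3 -m crank '[0,-0.11,0,0,0,0,255, 0,-0.11,0,0,0,0,255, 0,-0.11,0,0,0,0,255, 0,-0.11,0,0,0,0,255, 0,-0.09,0,0,0,0,255]'
python3 -m crank '[0,0,0,0,0,0,255, 0,0,0,0,0,0,255, 0,0,0,0,0,0,255, 0,0,0,0,0,0,255, 0,0,0,0,0,0,255]'
python3 -c "
from h import *
go([.5264,-.1862,.09],tilt(-50));print(ctrl.get_obs()['q'])
S=ctrl.camera('side');T=ctrl.camera('top')
for n,c in(('s',S),('t',T)):
  o=ctrl.get_obs();g=np.array(o['tcp_pos'])-.019*np.array(o['tcp_rot'])[:,2]
  print(n,[np.round(proj(c,g+[0,0,h])) for h in(-.094,.0,.048)])
cv2.imwrite('pics/s10.png',S['frame'][:,:,::-1])"
```

```text
clock: 16.95
tcp_pos: [0.5267, -0.1838, 0.1624]
tcp_rot: [[-0.053, 0.999, -0.011], [0.978, 0.055, 0.203], [0.203, 0.0, -0.979]]
force: [0.1, 0.5, -2.5]
gripper_width: 0.0595
grasp_force: 30.0
clock: 17.37
tcp_pos: [0.5264, -0.1833, 0.1625]
tcp_rot: [[-0.052, 0.998, 0.019], [0.939, 0.055, -0.338], [-0.339, 0.0, -0.941]]
force: [-1.5, 0.1, -3.8]
gripper_width: 0.0599
grasp_force: 30.0
clock: 17.78
tcp_pos: [0.5265, -0.1823, 0.1614]
tcp_rot: [[-0.038, 0.998, 0.044], [0.641, 0.057, -0.766], [-0.767, -0.001, -0.642]]
force: [-0.0, 0.6, -3.2]
gripper_width: 0.0601
grasp_force: 30.0
clock: 18.2
tcp_pos: [0.527, -0.1873, 0.163]
tcp_rot: [[-0.03, 0.999, 0.039], [0.643, 0.049, -0.764], [-0.765, 0.002, -0.644]]
force: [-0.2, 0.5, -2.6]
gripper_width: 0.0593
grasp_force: 30.0
t 18.2 tcp [ 0.527  -0.1873  0.163 ] w 0.059282055230715905 F [-0.1682  0.4631 -2.5557]
shift mm [56.5818 -0.696  46.1394] rotvec [-0.0012 -0.0013 -0.0034]
[ 0.0357  0.4564 -0.2756  2.0463  1.0896  1.2022 -0.8954]
s [array([309., 191.]), array([312., 160.]), array([313., 142.])]
t [array([348., 207.]), array([355., 203.]), array([359., 201.])]
```

```bash
python3 -m crank '[0,0,0,8,0,6,255, 0,0,0,15,0,13,255, 0,0,0,15,0,13,255, 0,0,0,11,0,9,255, 0,0,0,4,0,3,255]'
python3 -m crank '[0,0,0,0,0,0,255, 0,0,0,2.3,0,1.9,255, 0,0,0,1.5,0,1.3,255, 0,0,0,0,0,0,255, 0,0,0,0,0,0,255]'
python3 -c "
from h import *
S=ctrl.camera('side')
o=ctrl.get_obs();g=np.array(o['tcp_pos'])-.019*np.array(o['tcp_rot'])[:,2];print(g)
print([np.round(proj(S,g+[0,0,h])) for h in(-.095,.0,.035,.047)])
print(dark(S,(290,130,350,210)))"
```

```text
clock: 18.72
tcp_pos: [0.5259, -0.1859, 0.0906]
tcp_rot: [[-0.036, 0.999, 0.037], [0.643, 0.051, -0.764], [-0.765, -0.004, -0.644]]
force: [0.2, 0.4, -2.1]
gripper_width: 0.0597
grasp_force: 30.0
clock: 19.13
tcp_pos: [0.5275, -0.1857, 0.0888]
tcp_rot: [[-0.032, 0.999, 0.041], [0.642, 0.052, -0.765], [-0.766, 0.001, -0.643]]
force: [0.4, -0.5, -1.7]
gripper_width: 0.0601
grasp_force: 30.0
[ 0.52672553 -0.17115545  0.10101089]
[array([308., 213.]), array([310., 184.]), array([310., 173.]), array([311., 169.])]
[(np.int32(1789), [310.0, 172.7], [290, 130, 50, 75])]
```

Continue slowly to contact.

```bash
python3 -m crank '[0,0,0,1.5,0,1.3,255, 0,0,0,1.5,0,1.3,255, 0,0,0,0,0,0,255, 0,0,0,0,0,0,255, 0,0,0,0,0,0,255]'
```

```text
clock: 19.6
tcp_pos: [0.5273, -0.1858, 0.0843]
tcp_rot: [[-0.033, 0.999, 0.04], [0.642, 0.052, -0.765], [-0.766, 0.0, -0.643]]
force: [0.6, -0.4, -2.6]
gripper_width: 0.06
grasp_force: 30.0
```

```bash
python3 -m crank '[0,0,0,0.8,0,0.6,255, 0,0,0,0.8,0,0.6,255, 0,0,0,0,0,0,255, 0,0,0,0,0,0,255, 0,0,0,0,0,0,255]'
```

```text
clock: 20.02
tcp_pos: [0.5274, -0.1858, 0.0843]
tcp_rot: [[-0.033, 0.999, 0.04], [0.64, 0.052, -0.767], [-0.768, 0.001, -0.64]]
force: [-1.2, 3.9, 8.9]
gripper_width: 0.0598
grasp_force: 30.0
```

```bash
python3 -m crank '[0,0,0,0,0,0,85, 0,0,0,0,0,0,75, 0,0,0,0,0,0,60, 0,0,0,0,0,0,40, 0,0,0,0,0,0,0]'
python3 -m crank '[0,0,0,0,0,0,0, 0,0,0,0,0,0,0, 0,0,0,0,0,0,0, 0,0,0,0,0,-10,0, 0,0,0,0,0,-20,0]'
python3 -m crank '[0,0,0,0,0,-30,0, 0,0,0,0,0,-30,0, 0,0,0,0,0,-30,0, 0,0,0,0,0,-20,0, 0,0,0,0,0,0,0]'
python3 - <<'E'
from h import *
go([.52,-.18,.3],down(3)); print(ctrl.get_obs()['q'])
S=ctrl.camera('side');T=ctrl.camera('top')
cv2.imwrite("pics/s11.png",S["frame"][:,:,::-1]);cv2.imwrite("pics/t11.png",T["frame"][:,:,::-1])
print(dark(S,(290,130,350,210)));print(dark(T,(325,170,390,240)))
p=[.5268,-.1705]
for h in(0,.142): print(np.round(proj(S,p+[h])),np.round(proj(T,p+[h])))
E
```

```text
clock: 20.43
tcp_pos: [0.527, -0.1858, 0.0822]
tcp_rot: [[-0.033, 0.999, 0.039], [0.642, 0.052, -0.765], [-0.766, -0.0, -0.643]]
force: [0.4, -0.5, 0.4]
gripper_width: 0.0728
grasp_force: 0.0
clock: 20.85
tcp_pos: [0.5244, -0.1642, 0.1011]
tcp_rot: [[-0.034, 0.999, 0.035], [0.641, 0.048, -0.766], [-0.767, -0.003, -0.642]]
force: [0.5, -0.7, 0.3]
gripper_width: 0.0868
grasp_force: 0.0
clock: 21.27
tcp_pos: [0.5237, -0.0733, 0.1749]
tcp_rot: [[-0.033, 0.998, 0.049], [0.645, 0.059, -0.762], [-0.763, 0.006, -0.646]]
force: [-0.1, 0.4, -0.3]
gripper_width: 0.087
grasp_force: 0.0
t 21.27 tcp [ 0.5237 -0.0733  0.1749] w 0.08703090901775794 F [-0.0696  0.4132 -0.3407]
shift mm [-164.2135   -9.2306    0.2056] rotvec [0.0084 0.8681 0.0033]
[-0.1164  0.468  -0.3534  1.9958  0.9691  1.3454 -0.9674]
[(np.int32(1052), [304.8, 175.9], [290, 150, 35, 49])]
[(np.int32(245), [352.5, 205.1], [344, 197, 18, 17])]
[307. 215.] [343. 209.]
[310. 171.] [352. 204.]
```

```bash
python3 -m crank '[0,0,0,-15,0,-13,0, 0,0,0,-25,0,-21,0, 0,0,0,-25,0,-21,0, 0,0.1,0,-20,0,-17,0, 0,0.11,0,0,0,0,0]' >/dev/null
python3 -m crank '[0,0.11,0,0,0,0,0, 0,0.11,0,0,0,0,0, 0,0.11,0,0,0,0,0, 0,0.11,0,0,0,0,0, 0,0.11,0,0,0,0,0]' >/dev/null
python3 -m crank '[0,0.108,0,0,0,0,0, 0,0,0,0,0,0,0, 0,0,0,0,0,0,0, 0,0,0,0,0,0,0, 0,0,0,0,0,0,0]'
python3 - <<'E'
from h import *
S=ctrl.camera('side');T=ctrl.camera('top')
s=dark(S,(285,140,350,210),45);t=dark(T,(325,170,390,240));print(s,t)
# refined bottle faces from known a/b bias: riser bottle reads (side) vs truth unknown; triangulate cap top
print(tri(ray(T,*t[0][1]),ray(S,*s[-1][1])))
go([.527,-.172,.3],down(3))
a=cv2.resize(S["frame"][140:240,260:380],(480,400),interpolation=2);b=cv2.resize(T["frame"][180:240,320:380],(320,320),interpolation=2)
im=np.zeros((400,800,3),np.uint8);im[:,:480]=a;im[:320,480:]=b
cv2.imwrite("pics/p12.png",im[:,:,::-1])
for p in([.527,-.1705],[.527,-.174]):
  for h in(.118,.142): print(p,h,np.round(proj(S,p+[h]),1),np.round(proj(T,p+[h]),1))
E
```

```text
clock: 22.62
tcp_pos: [0.5211, -0.0763, 0.283]
tcp_rot: [[-0.055, 0.998, -0.001], [0.998, 0.055, -0.005], [-0.005, -0.002, -1.0]]
force: [-0.4, 0.4, 0.1]
gripper_width: 0.087
grasp_force: 0.0
[(np.int32(198), [309.8, 174.4], [302, 167, 16, 15])] [(np.int32(30), [357.0, 175.3], [356, 170, 3, 11]), (np.int32(21), [375.6, 175.5], [375, 170, 2, 13])]
(array([ 0.5687801 , -0.19681177,  0.10899605]), [np.float64(26.1), np.float64(26.1)])
t 22.72 tcp [ 0.5214 -0.0762  0.2834] w 0.08687998575168349 F [-0.1255  0.388   0.2984]
shift mm [-96.0069   0.2352 -16.1964] rotvec [-0.0008  0.0046  0.0033]
[0.527, -0.1705] 0.118 [309.7 179.1] [349.9 205.1]
[0.527, -0.1705] 0.142 [310.2 171.2] [351.6 204.2]
[0.527, -0.174] 0.118 [310.3 178.5] [351.5 205.2]
[0.527, -0.174] 0.142 [310.8 170.6] [353.2 204.2]
```

```bash
python3 -m crank '[0,0,0,-20,0,0,0, 0,0,0,-30,0,0,0, 0,0,0,-30,0,0,0, 0,0,0,-15,0,15,0, 0,0,0,0,0,25,0]' >/dev/null
python3 -m crank '[0,0,0,0,0,10,0, 0,0,0,0,0,10,0, 0,0,0,0,0,0,0, 0,0,0,0,0,0,0, 0,0,0,0,0,0,0]'
python3 -c "
from h import *
go([.527,-.1715,.078],down(3))"
```

```text
clock: 23.55
tcp_pos: [0.5274, -0.1724, 0.2252]
tcp_rot: [[-0.054, 0.999, 0.002], [0.999, 0.054, -0.004], [-0.005, 0.002, -1.0]]
force: [0.3, -0.5, -0.8]
gripper_width: 0.0869
grasp_force: 0.0
t 23.55 tcp [ 0.5274 -0.1724  0.2252] w 0.08691983296137143 F [ 0.2789 -0.4989 -0.7549]
shift mm [  1.6237  -0.6437 147.1693] rotvec [0.0018 0.0045 0.0013]
```

```bash
python3 -m crank '[0,0.004,0,1,-0.5,15,0, 0,0,0,0,0,30,0, 0,0,0,0,0,30,0, 0,0,0,0,0,30,0, 0,0,0,0,0,15,0]'
python3 -m crank '[0,0,0,0,0,15,0, 0,0,0,0,0,10,0, 0,0,0,0,0,0,0, 0,0,0,0,0,0,0, 0,0,0,0,0,0,40]'
python3 -m crank '[0,0,0,0,0,0,60, 0,0,0,0,0,0,70, 0,0,0,0,0,0,80, 0,0,0,0,0,0,100, 0,0,0,0,0,0,140]'
python3 -m crank '[0,0,0,0,0,0,200, 0,0,0,0,0,0,255, 0,0,0,0,0,0,255, 0,0,0,0,0,0,255, 0,0,0,0,0,0,255]'
python3 -m crank '[0,0,0,0,0,-4,255, 0,0,0,0,0,-12,255, 0,0,0,0,0,-25,255, 0,0,0,0,0,-35,255, 0,0,0,0,0,-35,255]'
```

```text
clock: 23.97
tcp_pos: [0.525, -0.1718, 0.1021]
tcp_rot: [[-0.053, 0.999, -0.002], [0.999, 0.053, 0.001], [0.001, -0.002, -1.0]]
force: [-0.2, -0.7, -0.2]
gripper_width: 0.087
grasp_force: 0.0
clock: 24.38
tcp_pos: [0.5271, -0.1725, 0.0804]
tcp_rot: [[-0.052, 0.999, 0.003], [0.999, 0.052, -0.001], [-0.001, 0.002, -1.0]]
force: [-0.1, -1.2, 0.3]
gripper_width: 0.0846
grasp_force: 0.0
clock: 24.8
tcp_pos: [0.5265, -0.1725, 0.0796]
tcp_rot: [[-0.052, 0.999, 0.001], [0.999, 0.052, -0.0], [-0.0, 0.001, -1.0]]
force: [0.1, 0.1, 1.5]
gripper_width: 0.0597
grasp_force: 30.0
clock: 25.22
tcp_pos: [0.5265, -0.1725, 0.0795]
tcp_rot: [[-0.052, 0.999, 0.001], [0.999, 0.052, -0.0], [-0.0, 0.001, -1.0]]
force: [-0.6, -0.3, 4.9]
gripper_width: 0.0598
grasp_force: 30.0
clock: 25.63
tcp_pos: [0.5244, -0.1719, 0.1906]
tcp_rot: [[-0.052, 0.999, -0.004], [0.999, 0.052, 0.001], [0.001, -0.004, -1.0]]
force: [0.5, -0.1, -2.5]
gripper_width: 0.0597
grasp_force: 30.0
```

```bash
python3 -m crank '[0,0,0.06,0,0,-30,255, 0,0,0.06,0,0,-30,255, 0,0,0.06,0,0,-30,255, 0,0,0.054,0,0,-30,255, 0,0,0,0,0,-15,255]'
python3 -m crank '[0,0,0,0,0,0,255, 0,0,0,0,0,0,255, 0,0,0,0,0,0,255, 0,0,0,0,0,0,255, 0,0,0,0,0,0,255]'
python3 -c "
from h import *
go([.5813,.2522,.32],down(-10.4))"
```

```text
clock: 26.05
tcp_pos: [0.5266, -0.1723, 0.3294]
tcp_rot: [[0.183, 0.983, 0.005], [0.983, -0.183, -0.001], [-0.0, 0.005, -1.0]]
force: [0.3, -0.3, -1.8]
gripper_width: 0.0596
grasp_force: 30.0
clock: 26.47
tcp_pos: [0.5251, -0.1722, 0.3233]
tcp_rot: [[0.181, 0.983, -0.003], [0.984, -0.181, 0.001], [0.0, -0.003, -1.0]]
force: [0.3, -0.7, -2.1]
gripper_width: 0.0598
grasp_force: 30.0
t 26.47 tcp [ 0.5251 -0.1722  0.3233] w 0.05977684432168677 F [ 0.292  -0.7215 -2.1469]
shift mm [427.5552 -21.4861   3.5222] rotvec [-0.0035 -0.0004 -0.0004]
```

```bash
python3 -m crank '[0,0,0,15,-1,0,255, 0,0,0,28,-2,0,255, 0,0,0,34,-2,0,255, 0,0,0,34,-2,0,255, 0,0,0,34,-2,0,255]' >/dev/null
python3 -m crank '[0,0,0,34,-2,0,255, 0,0,0,34,-2,0,255, 0,0,0,34,-2,0,255, 0,0,0,34,-2,0,255, 0,0,0,34,-1,0,255]' >/dev/null
python3 -m crank '[0,0,0,34,-1,0,255, 0,0,0,34,-1,0,255, 0,0,0,28,-1,0,255, 0,0,0,16,0,0,255, 0,0,0,0,0,0,255]' >/dev/null
python3 -m crank '[0,0,0,0,0,0,255, 0,0,0,0,0,0,255, 0,0,0,0,0,0,255, 0,0,0,0,0,0,255, 0,0,0,0,0,0,255]'
python3 -c "
from h import *
go([.5813,.2522,.1535],down(-10.4))"
```

```text
clock: 28.13
tcp_pos: [0.5829, 0.25, 0.3253]
tcp_rot: [[0.183, 0.983, 0.0], [0.983, -0.183, -0.001], [-0.001, 0.001, -1.0]]
force: [-0.1, -0.3, -1.5]
gripper_width: 0.0597
grasp_force: 30.0
t 28.13 tcp [0.5829 0.25   0.3253] w 0.059720496275413704 F [-0.1436 -0.28   -1.5487]
shift mm [  1.9662  -2.0682 171.7638] rotvec [ 0.0005  0.0006 -0.0025]
```

```bash
python3 -m crank '[0,0,0,2,-2,10,255, 0,0,0,0,0,20,255, 0,0,0,0,0,20,255, 0,0,0,0,0,15,255, 0,0,0,0,0,15,255]'
python3 -m crank '[0,0,0,0,0,15,255, 0,0,0,0,0,15,255, 0,0,0,0,0,15,255, 0,0,0,0,0,15,255, 0,0,0,0,0,10,255]'
python3 -m crank '[0,0,0,0,0,10,255, 0,0,0,0,0,5,255, 0,0,0,0,0,3,255, 0,0,0,0,0,0,255, 0,0,0,0,0,0,255]'
```

```text
clock: 28.55
tcp_pos: [0.5804, 0.2533, 0.2433]
tcp_rot: [[0.181, 0.983, -0.001], [0.983, -0.181, -0.001], [-0.001, -0.001, -1.0]]
force: [0.2, 0.4, -2.3]
gripper_width: 0.0596
grasp_force: 30.0
clock: 28.97
tcp_pos: [0.58, 0.2531, 0.1729]
tcp_rot: [[0.181, 0.983, -0.002], [0.983, -0.181, -0.001], [-0.002, -0.002, -1.0]]
force: [-0.2, 0.6, -3.4]
gripper_width: 0.0595
grasp_force: 30.0
clock: 29.38
tcp_pos: [0.5814, 0.254, 0.1576]
tcp_rot: [[0.181, 0.983, 0.001], [0.983, -0.181, 0.0], [0.001, 0.001, -1.0]]
force: [-0.0, -0.7, -1.4]
gripper_width: 0.0597
grasp_force: 30.0
```

Run:
```python
from h import *
S=ctrl.camera('side')
cv2.imwrite("pics/p13.png",cv2.resize(S["frame"][190:350,110:290],(720,600),interpolation=2)[:,:,::-1])
```

```text
(no output)
```

View pics/p13.png

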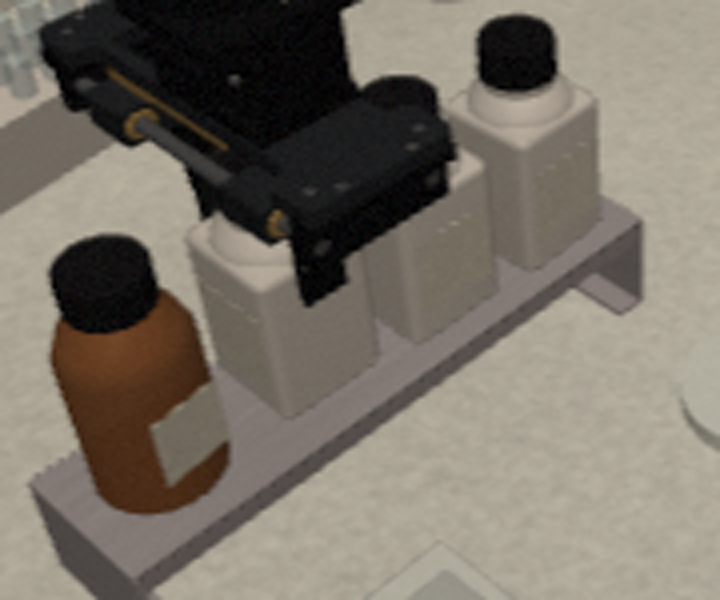

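The bottle hangs square between its neighbours with clear gaps on both sides. Front bottom corners are at new (287,415), b (418,342) and a (530,268), with the riser's top front edge from (135,580) to (643,220). I'll check the line with rays before setting it down.

Run:
```python
from h import *
S=ctrl.camera('side')
P=lambda x,y,z:plane(S,110+x/4,190+y*160/600,z)[:2]
A,B=P(135,580,.07),P(643,220,.07)
e=(A-B)/np.linalg.norm(A-B);n=np.array([e[1],-e[0]]);print("angle",np.degrees(np.arctan2(e[0],e[1])),A,B)
for k,x,y,z in[("new",287,415,.078),("newR",378,358,.078),("b",418,342,.07),("bR",496,290,.07),("a",530,268,.07),("aR",600,222,.07)]:
    q=P(x,y,z);print(k,q,"along",1000*(q-B)@e,"perp",1000*(q-B)@n)
```

```text
angle 10.482290846095623 [0.56074494 0.38526275] [0.50111026 0.06294687]
new [0.56498776 0.28203501] along 227.05315873373112 perp 22.952400394705155
newR [0.55252376 0.22967978] along 173.30408201142447 perp 20.221479335862888
b [0.54783257 0.20502634] along 148.20859943530832 perp 20.0938221824085
bR [0.53708393 0.15261138] along 94.71286590937137 perp 19.06049888551658
a [0.53181643 0.12888956] along 70.4286095140041 perp 18.19665567016943
aR [0.52072266 0.07690125] along 17.2896136099019 perp 16.74635009922772
```

```bash
python3 -m crank '[0,0,0,0,-2,0,255, 0,0,0,0,0,3,255, 0,0,0,0,0,2,255, 0,0,0,0,0,0,255, 0,0,0,0,0,0,255]'
```

```text
clock: 29.9
tcp_pos: [0.5789, 0.254, 0.1519]
tcp_rot: [[0.181, 0.983, -0.0], [0.983, -0.181, -0.0], [-0.0, -0.0, -1.0]]
force: [-0.0, 0.8, -2.0]
gripper_width: 0.06
grasp_force: 30.0
```

```bash
python3 -m crank '[0,0,0,0,0,1,255, 0,0,0,0,0,1,255, 0,0,0,0,0,0,255, 0,0,0,0,0,0,255, 0,0,0,0,0,0,255]'
```

```text
clock: 30.32
tcp_pos: [0.5791, 0.2541, 0.1501]
tcp_rot: [[0.181, 0.983, 0.0], [0.983, -0.181, -0.0], [-0.0, 0.0, -1.0]]
force: [-0.2, 0.5, -2.6]
gripper_width: 0.0602
grasp_force: 30.0
```

```bash
python3 -m crank '[0,0,0,0,0,1,255, 0,0,0,0,0,0,255, 0,0,0,0,0,0.5,255, 0,0,0,0,0,0,255, 0,0,0,0,0,0,255]'
```

```text
clock: 30.73
tcp_pos: [0.5793, 0.2543, 0.1496]
tcp_rot: [[0.181, 0.983, 0.001], [0.983, -0.181, 0.0], [0.0, 0.001, -1.0]]
force: [-2.4, -1.5, 5.0]
gripper_width: 0.0597
grasp_force: 30.0
```

Contact on the riser. Release gently, then straight up.

```bash
python3 -m crank '[0,0,0,0,0,0,85, 0,0,0,0,0,0,75, 0,0,0,0,0,0,60, 0,0,0,0,0,0,40, 0,0,0,0,0,0,0]'
python3 -m crank '[0,0,0,0,0,0,0, 0,0,0,0,0,0,0, 0,0,0,0,0,0,0, 0,0,0,0,0,-10,0, 0,0,0,0,0,-20,0]'
python3 -m crank '[0,0,0,0,0,-30,0, 0,0,0,0,0,-35,0, 0,0,0,0,0,-35,0, 0,0,0,0,0,-20,0, 0,0,0,0,0,0,0]'
python3 -m crank '[0,0,0,-20,0,0,0, 0,0,0,-35,0,0,0, 0,0,0,-40,0,0,0, 0,0,0,-40,0,0,0, 0,0,0,-40,0,0,0]' >/dev/null
python3 -m crank '[0,0,0,-40,0,0,0, 0,0,0,-40,0,0,0, 0,0,0,-40,0,0,0, 0,0,0,-20,0,0,0, 0,0,0,0,0,0,0]'
python3 - <<'E'
from h import *
S=ctrl.camera('side');T=ctrl.camera('top')
s=dark(S,(110,190,255,300));t=dark(T,(85,145,240,225));print(s);print(t)
for x in s: print(plane(S,x[2][0]+x[2][2]/2,x[1][1],.2)[:2])
for x in t: print(plane(T,x[2][0]+x[2][2]/2,x[2][1]+x[2][3]/2,.21)[:2])
print(dark(S,(345,130,385,170)))
E
```

```text
clock: 31.15
tcp_pos: [0.579, 0.2541, 0.1483]
tcp_rot: [[0.181, 0.984, -0.0], [0.984, -0.181, -0.0], [-0.0, -0.0, -1.0]]
force: [-0.8, 0.0, 0.9]
gripper_width: 0.0728
grasp_force: 0.0
clock: 31.57
tcp_pos: [0.5776, 0.2532, 0.1769]
tcp_rot: [[0.181, 0.984, -0.005], [0.984, -0.181, -0.002], [-0.003, -0.004, -1.0]]
force: [1.3, -0.1, -0.2]
gripper_width: 0.0865
grasp_force: 0.0
clock: 31.98
tcp_pos: [0.5811, 0.256, 0.3056]
tcp_rot: [[0.181, 0.983, 0.01], [0.983, -0.181, 0.005], [0.007, 0.009, -1.0]]
force: [0.2, 0.3, 0.7]
gripper_width: 0.0869
grasp_force: 0.0
clock: 32.82
tcp_pos: [0.5206, -0.0623, 0.2983]
tcp_rot: [[0.191, 0.982, -0.001], [0.982, -0.191, -0.003], [-0.003, -0.001, -1.0]]
force: [-0.1, -0.6, -0.4]
gripper_width: 0.0867
grasp_force: 0.0
[(np.int32(323), [238.7, 203.9], [230, 194, 19, 20]), (np.int32(380), [209.1, 221.0], [199, 211, 22, 21]), (np.int32(449), [176.0, 241.9], [165, 230, 24, 24]), (np.int32(547), [135.7, 265.5], [123, 253, 27, 26])]
[(np.int32(352), [105.3, 163.6], [94, 154, 23, 20]), (np.int32(339), [142.5, 172.9], [132, 164, 22, 19]), (np.int32(310), [181.3, 180.0], [171, 171, 21, 19]), (np.int32(287), [218.7, 188.7], [209, 179, 20, 20])]
[0.55053219 0.10180422]
[0.56643336 0.1760516 ]
[0.57897228 0.2533884 ]
[0.59589937 0.33237952]
[0.59423161 0.32272221]
[0.57632119 0.24820699]
[0.56343403 0.17219322]
[0.54762742 0.09835948]
[(np.int32(61), [365.2, 153.6], [361, 150, 9, 8])]
```

```bash
python3 -m crank '[0,0,0,0,0,0,0, 0,0,0,0,0,0,0, 0,0,0,0,0,0,0, 0,0,0,0,0,0,0, 0,0,0,0,0,0,0]' >/dev/null; python3 -c "
from bench import ctrl
print(ctrl.close_job())"
```

```text
the job is handed in; nothing more can be done
None
```

I handed the job in at about 33 s: the flask was standing in the tray, and the bottle was stood up on the bench, released, regrasped from above and set in the freed place, about 2 mm off the line through its neighbours by both cameras. The verdict was not shown.

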